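# Transfer the arbor parts in order

### The job

The four saw parts on the wooden strip stand in the order in which they came off the machine. Move them all to the row of green stands behind it, keeping that order: each part goes to the stand at its own place in the row, straight across from where it stood, set down in the middle of the stand the same way up as now. Do not disturb the grease tub or the oil can.

Things in the scene. Friction and masses are not known exactly. Their poses are not given: they have to be found in the camera images.
- flange: grey steel saw flange, flat ring 62 mm across, 12 mm high, 26 mm hole; grasp across it at the notches. Origin: centre of underside; z up, x towards the green stands. Starts in any of 4 bays of the fixed pale wooden strip (80 x 356 mm, 12 mm thick, bay pitch 80 mm, in each bay notched to 52 mm for the fingers; pins 11 mm high between bays).
- knob: black star knob on its head: head 44 mm across, 16 mm high; steel stem 8 mm thick, up to 38 mm, 1 mm to +y of the origin; grasp the stem. Origin: centre of underside; z up, x towards the green stands. Starts in any of 4 bays of the fixed pale wooden strip (80 x 356 mm, 12 mm thick, bay pitch 80 mm, in each bay notched to 52 mm for the fingers; pins 11 mm high between bays).
- bolt: grey steel bolt on its head: head 21 mm across, 8 mm high, shank 11.6 mm thick up to 50 mm; grasp the shank. Origin: centre of its underside, on the axis; z up, x towards the green stands. Starts in any of 4 bays of the fixed pale wooden strip (80 x 356 mm, 12 mm thick, bay pitch 80 mm, in each bay notched to 52 mm for the fingers; pins 11 mm high between bays).
- collar: brass spacer collar, tube 36 mm across with a 21 mm bore, 26 mm high, standing on end; grasp it across the outside. Origin: centre of its underside, on the axis; z up, x towards the green stands. Starts in any of 4 bays of the fixed pale wooden strip (80 x 356 mm, 12 mm thick, bay pitch 80 mm, in each bay notched to 52 mm for the fingers; pins 11 mm high between bays).
- flange_stand: green stand for the steel flange: of four alike in the far row, the one straight across from the steel flange's starting bay, 150 to 180 mm farther off. Fixed, 80 (x) x 72 mm (y, along the row), 12 mm thick with flat top, white disc in the middle, front and back notched to x +-26 mm (40 mm wide) for fingers; pins 11 mm high at the corners (x +-34, y +-31). Origin: centre of underside.
- knob_stand: green stand for the black star knob: of four alike in the far row, the one straight across from the black star knob's starting bay, 150 to 180 mm farther off. Fixed, 80 (x) x 72 mm (y, along the row), 12 mm thick with flat top, white disc in the middle, front and back notched to x +-26 mm (40 mm wide) for fingers; pins 11 mm high at the corners (x +-34, y +-31). Origin: centre of underside.
- bolt_stand: green stand for the bolt: of four alike in the far row, the one straight across from the bolt's starting bay, 150 to 180 mm farther off. Fixed, 80 (x) x 72 mm (y, along the row), 12 mm thick with flat top, white disc in the middle, front and back notched to x +-26 mm (40 mm wide) for fingers; pins 11 mm high at the corners (x +-34, y +-31). Origin: centre of underside.
- collar_stand: green stand for the brass collar: of four alike in the far row, the one straight across from the brass collar's starting bay, 150 to 180 mm farther off. Fixed, 80 (x) x 72 mm (y, along the row), 12 mm thick with flat top, white disc in the middle, front and back notched to x +-26 mm (40 mm wide) for fingers; pins 11 mm high at the corners (x +-34, y +-31). Origin: centre of underside.
- grease_tub: bystander: round cream tub with black lid, 70 mm across, 50 mm high, standing loose to the right of the stands. Origin: centre of its underside. Leave it alone.
- oil_can: bystander: black oil can with a thin upright spout, 68 x 81 mm, 167 mm high, standing loose to the left of the stands. Origin: centre of its underside. Leave it alone.

How it is judged:
At the end, for the whole second after the job is handed in: Each of the four parts stands on the green stand that is straight across from its starting bay, within 12 mm of the middle of the stand, its underside on the stand's top (2 to 3 mm), the same way up as at the start (within about 7 degrees) and at rest (horizontal distance between flange and flange_stand below 0.012 m and z of flange in the frame of flange_stand between 0.009 and 0.0155 m and angle between each of flange, knob, bolt, collar's own z axis and vertical below 0.12 rad and linear speed of each of flange, knob, bolt, collar below 0.02 m/s and horizontal distance between knob and knob_stand below 0.012 m and z of knob in the frame of knob_stand between 0.009 and 0.0155 m and horizontal distance between bolt and bolt_stand below 0.012 m and z of bolt in the frame of bolt_stand between 0.009 and 0.0155 m and horizontal distance between collar and collar_stand below 0.012 m and z of collar in the frame of collar_stand between 0.009 and 0.0155 m); the robot touches nothing.
It fails at once if the grease tub is pushed or lifted more than 15 mm from its place (distance of grease_tub from where it was at the start of the episode above 0.015 m).
It fails at once if the oil can is pushed or lifted more than 15 mm from its place (distance of oil_can from where it was at the start of the episode above 0.015 m).
It also fails if it takes over 102 s, if anything falls off the work surface, if the arm or the gripper's body presses on something with over 40 N, if the wrist force passes 120 N, or if a joint passes its speed limit or range.

### The arm

A 7-joint arm with a two-finger parallel gripper is mounted at the origin on a cart in front of the work surface, level with it; the furniture and walls round the work are solid. World frame = base frame: x ahead of the robot, y to its left, z up, the work surface at z = 0. Lengths are in m, angles in rad, forces in N, time in s.
With the tool pointing down it reaches from about 0.4 to 0.85 m from the base axis. Payload 10.4 kg.
Tool frame: the origin (TCP) lies midway between the tips of the shut fingers; the grasp point (between the pads) lies 19 mm behind it (manip.grasp_offset is the distance from the TCP to the grasp point, in m); z points along the fingers, y is the line along which they close (so a half turn about z gives the same grasp; the last joint's range is limited). The gripper opens to 85 mm and grips with 20 to 120 N. Pads are 22 mm wide; open, the fingers measure 114 mm over their backs; the gripper's body (76 mm by 85 mm) begins 54 mm behind the grasp point. The pads swing forward as they close: fully open they stand 13 mm farther back than shut.
Start: joints at [1.145, 0.332, -0.065, 1.46, 0.022, 1.35, -0.088], TCP at [0.245, -0.575, 0.231] pointing down, gripper open.
Joint ranges: [-2.6, 2.6], [-0.5, 2.12], [-1.47, 1.34], [0.16, 2.42], [-1.27, 4.41], [0.06, 2.06], [-2.6, 2.6]. Speed limits (rad/s): [2.22, 2.22, 2.79, 2.79, 3.14, 3.14, 3.14].

### API

Orientations are given as a unit quaternion [x, y, z, w].
In Python, from workcell import manip gives the robot as it stands.
- The arm moves only by the tool jog_arm, called after "Request:" as name(argument=value, ...) on one line, values as JSON. Schema: {"type":"object","properties":{"deltas":{"type":"string"},"force":{"type":"number"},"only":{"type":"string"},"quiet":{"type":"boolean"},"lines":{"type":"string"}},"required":["deltas"],"additionalProperties":false}. deltas is a string of 1 to 20 rows, parted by semicolons, with the numbers parted by spaces; each row has 7 numbers: a rotation vector rx, ry, rz in a scale on which 1.0 is pi rad, then dx, dy, dz in a scale on which 1.0 is 75 cm, then the opening from 0.0 (shut) to 1.0 (fully open); each row is the pose to reach, as a shift and turn from the pose commanded when the call began, along the tool's axes at that moment; what a row does not reach only later rows make up. A row lasts 1/8 s, in which the tool goes at most 0.0625 m and 0.188 rad, less where a joint would pass 70% of its speed; a pose out of reach is approached as far as the arm can. The fingers move at their own pace and stop on an object; force is the grip in N (left out, the last holds). Time passes only in rows, so rows that do not move let the fingers close. The tool returns the time, the measured TCP pose, the force, the opening and the grip force at its end. only (a regular expression) keeps the lines of the reply that match it, lines (a string "A,B") keeps lines A to B, and quiet returns only ok. No shift or turn number may pass 1 either way. Input that does not fit is refused with a message, and nothing moves.
- manip.get_obs(): the state, without advancing time (a new reading comes with each control period).
- manip.camera(name): name is "scene" or "side" or "wrist"; returns the picture (420x560x3 uint8, blue, green, red); there is no depth.
- manip.calibration(name): a dict with "fx", "fy", "cx", "cy" (pixels), "world_from_camera" (4x4, takes a point from camera to world coordinates); the wrist camera has in their place "tool_from_camera" (4x4, takes a point from camera to tool coordinates, whose origin is the TCP and whose axes are the flange's). Camera axes: x right, y up, looking along -z (the intrinsics and any distortion apply to the point x, -y, -z); pixel columns grow to the right and rows downward; lengths in m; the calibration is good to about 2 mm. A picture is of the moment at which its call begins: read the wrist's pose just before it. calibration takes no time and is no camera call.
- manip.hand_in(): hands the job in; it is judged then, once.
The state is a dict: "clock": time; "joint_pos": joint angles; "joint_velocities": joint speeds; "tau": joint torques, N m; "position": TCP position; "ee_rot": TCP orientation; "ft_force": force on the tool from outside, world axes, zero at the start; "torque": the same for the moment, N m; "grip_width": opening from 0.0 (shut) to 1.0 (fully open); "grasp_force": force on a finger pad.
Only numpy, scipy, OpenCV 4.12 (cv2) and the standard library are available. Lean on these libraries where they do the work, as an engineer would, in place of code of your own. Each camera call takes 0.05 s, during which the arm holds its last target. There are 200 camera calls.

## Working session

There is one attempt and no reset: what is moved stays moved. The work goes in short steps, Python scripts to look and compute and a tool call to move; the robot and the scene stay as the last step left them, time stands still between calls to the robot, and variables do not carry over. Pictures are saved under pics/ and viewed, at most 14 in all, crops included, and the job is handed in when it is done.

```bash
ls; mkdir -p pics; python3 - <<'E'
from workcell import manip
import cv2,numpy as np
np.set_printoptions(precision=4,suppress=True)
o=manip.get_obs();print({k:o[k] for k in('clock','position','ee_rot','grip_width')},manip.grasp_offset)
for n in('scene','side','wrist'):
    cv2.imwrite(f'pics/{n}0.png',manip.camera(n)); c=manip.calibration(n);print(n,c)
E
```

```text
pics
workcell.py
{'clock': 0.0, 'position': array([ 0.2448, -0.5746,  0.2305]), 'ee_rot': array([ 0.9798,  0.2   , -0.0002, -0.0007]), 'grip_width': 1.0080954002851377} 0.0187
scene {'fx': 530.8861209217406, 'fy': 530.8861209217406, 'cx': 271.1130323881002, 'cy': 221.25418486807646, 'world_from_camera': array([[-0.7616,  0.2611, -0.5931, -0.2864],
       [-0.6477, -0.2767,  0.7099,  1.0459],
       [ 0.0212,  0.9248,  0.3799,  0.5893],
       [ 0.    ,  0.    ,  0.    ,  1.    ]])}
side {'fx': 410.8703581550332, 'fy': 410.8703581550332, 'cx': 280.860607614677, 'cy': 210.19491424519234, 'world_from_camera': array([[-0.9839,  0.0835, -0.158 ,  0.3775],
       [-0.1773, -0.5639,  0.8066,  0.8793],
       [-0.0218,  0.8216,  0.5696,  0.6478],
       [ 0.    ,  0.    ,  0.    ,  1.    ]])}
wrist {'fx': 320.4523579700882, 'fy': 320.4523579700882, 'cx': 283.3163269293088, 'cy': 210.95134786840902, 'tool_from_camera': array([[ 0.0009,  0.9603,  0.2791,  0.071 ],
       [ 1.    , -0.0005, -0.0012,  0.    ],
       [-0.001 ,  0.2791, -0.9603, -0.1426],
       [ 0.    ,  0.    ,  0.    ,  1.    ]])}
```

View pics/scene0.png

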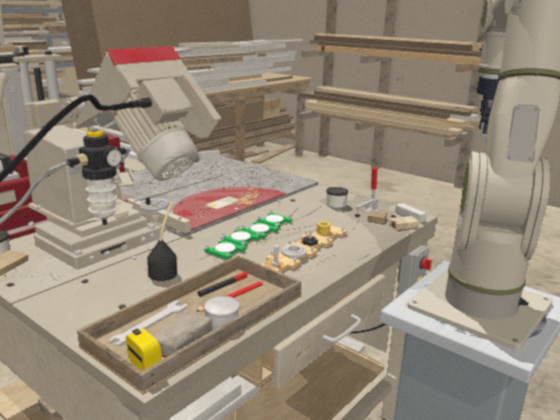

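View pics/side0.png

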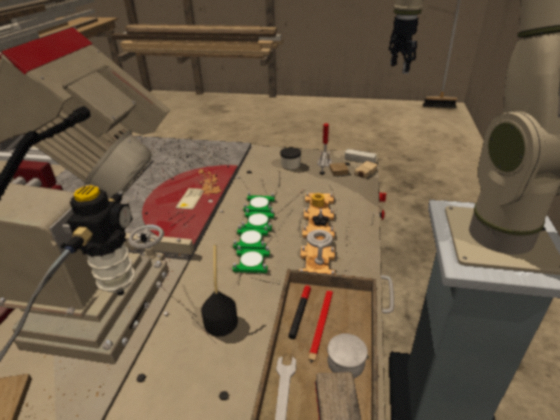

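The side view shows the strip at about (319, 200–268). From far (-y) to near it holds the collar (319,200), knob (320,215), flange (320,238) and bolt (318,258). The stand discs are at (259,202), (258,219), (251,237) and (251,261), with the oil can at (219,310) and the tub at (291,158).

```bash
cat > h.py <<'E'
import numpy as np,cv2
from scipy.spatial.transform import Rotation as R
from workcell import manip
np.set_printoptions(precision=4,suppress=True)
def pose():
    o=manip.get_obs();T=np.eye(4);T[:3,:3]=R.from_quat(o['ee_rot']).as_matrix();T[:3,3]=o['position'];return T
def cam(n,T=None):
    c=manip.calibration(n)
    return c,(c['world_from_camera'] if n!='wrist' else T@c['tool_from_camera'])
def ray(c,W,uv):
    d=W[:3,:3]@np.array([(uv[0]-c['cx'])/c['fx'],-(uv[1]-c['cy'])/c['fy'],-1]);return W[:3,3],d/np.linalg.norm(d)
def onz(c,W,uv,z):
    p,d=ray(c,W,uv);return p+d*(z-p[2])/d[2]
def tri(rays):
    A=0;b=0
    for p,d in rays:
        M=np.eye(3)-np.outer(d,d);A=A+M;b=b+M@p
    x=np.linalg.solve(A,b);return x,[np.linalg.norm(np.cross(d,x-p)) for p,d in rays]
def proj(c,W,X):
    q=W[:3,:3].T@(np.array(X)-W[:3,3]);return np.array([c['cx']+c['fx']*q[0]/-q[2],c['cy']-c['fy']*q[1]/-q[2]])
def blobs(m,amin):
    n,l,s,ce=cv2.connectedComponentsWithStats(m.astype(np.uint8));return [(s[i,4],*np.round(ce[i],1),*s[i,:4]) for i in range(1,n) if s[i,4]>=amin]
def masks(im):
    h=cv2.cvtColor(im,cv2.COLOR_BGR2HSV);H,S,V=[h[...,i].astype(int) for i in range(3)]
    return dict(green=(H>45)&(H<80)&(S>120)&(V>60),white=(S<60)&(V>215),wood=(H>8)&(H<24)&(S>75)&(V>170),brass=(H>15)&(H<30)&(S>140),black=V<50)
E
python3 - <<'E'
from h import *
D={}
for n in('scene','side'):
    im=cv2.imread(f'pics/{n}0.png');m=masks(im);c,W=cam(n)
    g=cv2.dilate(m['green'].astype(np.uint8),np.ones((5,5)))
    nb=[b for b in blobs(m['white'],40) if g[b[4]-0 if 0 else b[4]:b[4]+b[6],b[3]:b[3]+b[5]].mean()>.3]
    nb.sort(key=lambda b:b[2]);D[n]=[ray(c,W,b[1:3]) for b in nb];print(n,[b[:3] for b in nb])
    print('wood',blobs(m['wood'],40))
if len(D['scene'])==len(D['side']):
    for a,b in zip(D['scene'],D['side']): print(tri([a,b]))
c,W=cam('side')
for uv in[(319,200),(320,215),(320,238),(318,262),(219,325),(291,165)]:print(uv,onz(c,W,uv,.012))
E
```

```text
scene [(np.int32(94), np.float64(273.9), np.float64(217.9)), (np.int32(104), np.float64(259.4), np.float64(227.3)), (np.int32(120), np.float64(240.1), np.float64(235.3)), (np.int32(139), np.float64(224.5), np.float64(246.8))]
wood [(np.int32(41), np.float64(82.0), np.float64(157.0), np.int32(78), np.int32(154), np.int32(9), np.int32(7)), (np.int32(179), np.float64(247.8), np.float64(197.8), np.int32(237), np.int32(187), np.int32(22), np.int32(18)), (np.int32(51), np.float64(377.3), np.float64(213.9), np.int32(371), np.int32(211), np.int32(14), np.int32(6)), (np.int32(490), np.float64(322.0), np.float64(235.7), np.int32(291), np.int32(221), np.int32(56), np.int32(35)), (np.int32(94), np.float64(8.5), np.float64(258.4), np.int32(0), np.int32(251), np.int32(20), np.int32(18)), (np.int32(332), np.float64(279.5), np.float64(261.9), np.int32(261), np.int32(253), np.int32(39), np.int32(20)), (np.int32(145), np.float64(245.6), np.float64(283.0), np.int32(224), np.int32(275), np.int32(40), np.int32(21)), (np.int32(76), np.float64(252.5), np.float64(301.2), np.int32(240), np.int32(291), np.int
[... 1731 characters left out ...]
2(244), np.int32(33), np.int32(30)), (np.int32(48), np.float64(213.4), np.float64(256.6), np.int32(212), np.int32(246), np.int32(3), np.int32(24)), (np.int32(116), np.float64(326.9), np.float64(253.5), np.int32(322), np.int32(247), np.int32(12), np.int32(15)), (np.int32(1400), np.float64(134.9), np.float64(392.4), np.int32(108), np.int32(346), np.int32(56), np.int32(74)), (np.int32(120), np.float64(156.0), np.float64(411.0), np.int32(148), np.int32(399), np.int32(19), np.int32(21))]
(319, 200) [ 0.4568 -0.0862  0.012 ]
(320, 215) [ 0.4468 -0.0142  0.012 ]
(320, 238) [0.4369 0.0833 0.012 ]
(318, 262) [0.4327 0.1716 0.012 ]
(219, 325) [0.6035 0.3821 0.012 ]
(291, 165) [ 0.5669 -0.2776  0.012 ]
```

The rows are not in the units I measure in: shifts go in shares of 75 cm and turns go in shares of pi rad. I convert before sending: -0.549 m / 0.75 = -0.732, 0.511 m / 0.75 = 0.6813, -1.168 rad / 3.1416 = -0.3718.

Request:
jog_arm(deltas="0 0 -0.0318 0.0533 -0.0573 0 1;0 0 -0.0955 0.1067 -0.1147 0 1;0 0 -0.1273 0.16 -0.1733 -0.0133 1;0 0 -0.1592 0.2133 -0.2293 -0.0133 1;0 0 -0.191 0.2667 -0.2867 -0.0133 1;0 0 -0.2228 0.32 -0.344 -0.0133 1;0 0 -0.2546 0.3733 -0.4 -0.0267 1;0 0 -0.2865 0.4267 -0.4587 -0.0267 1;0 0 -0.3183 0.48 -0.516 -0.0267 1;0 0 -0.3501 0.5333 -0.5733 -0.0267 1;0 0 -0.3718 0.5867 -0.6307 -0.0267 1;0 0 -0.3718 0.64 -0.688 -0.0267 1;0 0 -0.3718 0.6813 -0.732 -0.0267 1;0 0 -0.3718 0.6813 -0.732 -0.0267 1;0 0 -0.3718 0.6813 -0.732 -0.0267 1;0 0 -0.3718 0.6813 -0.732 -0.0267 1;0 0 -0.3718 0.6813 -0.732 -0.0267 1")

```text
clock: 2.28
position: [0.5, 0.1293, 0.2514]
ee_rot: [0.708, 0.706, -0.0, 0.0]
ft_force: [0.4, 0.2, -0.0]
grip_width: 1.0
grasp_force: 0.0
```

```bash
python3 - <<'E'
from h import *
T=pose();im=manip.camera('wrist');cv2.imwrite('pics/w1.png',im);np.save('w1.npy',T);print(T)
E
```

```text
[[ 0.0018  1.      0.0004  0.5   ]
 [ 1.     -0.0018 -0.0008  0.1293]
 [-0.0008  0.0004 -1.      0.2514]
 [ 0.      0.      0.      1.    ]]
```

View pics/w1.png

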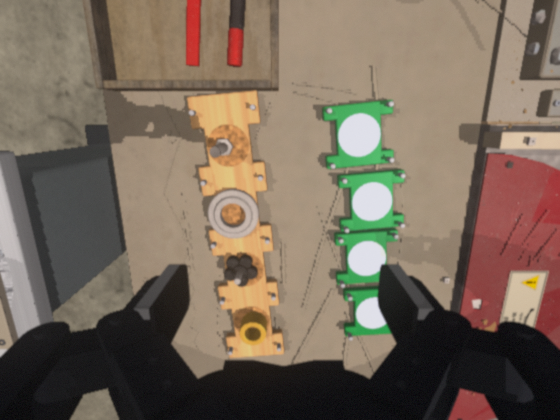

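The wrist view shows, from top to bottom (+y to -y), the bolt at (222,147), flange (233,213), knob (240,270) and collar (252,333). The stand discs are at (359,134), (372,202), (366,259) and (373,312), and the last one is partly hidden by a finger. I'll take a second view 0.1 m toward -y.

Converted, -0.1 m / 0.75 = -0.1333, -0.05 m / 0.75 = -0.0667.

Request:
jog_arm(deltas="0 0 0 -0.0667 0 0 1;0 0 0 -0.1333 0 0 1;0 0 0 -0.1333 0 0 1;0 0 0 -0.1333 0 0 1;0 0 0 -0.1333 0 0 1")

```text
clock: 2.95
position: [0.4999, 0.0316, 0.2514]
ee_rot: [0.706, 0.708, 0.0, 0.0]
ft_force: [-1.2, 0.1, -0.0]
grip_width: 0.997
grasp_force: 0.0
```

```bash
python3 - <<'E'
from h import *
T=pose();im=manip.camera('wrist');cv2.imwrite('pics/w2.png',im);np.save('w2.npy',T);print(T[:3,3])
cv2.imwrite('pics/w2c.png',cv2.resize(im[0:330,180:420],None,fx=1.8,fy=1.8,interpolation=cv2.INTER_CUBIC))
for k in('w1','w2'):
    im=cv2.imread(f'pics/{k}.png');m=masks(im)
    for q in('white','wood','brass','green'):print(k,q,[tuple(map(float,b)) for b in blobs(m[q],60) if 180<b[1]<420])
E
```

```text
[0.4999 0.0316 0.2514]
w1 white [(1350.0, 359.0, 134.6, 339.0, 114.0, 41.0, 42.0), (1135.0, 371.8, 201.1, 353.0, 183.0, 39.0, 37.0), (934.0, 366.3, 257.8, 349.0, 242.0, 36.0, 33.0), (576.0, 369.6, 313.9, 357.0, 298.0, 28.0, 30.0)]
w1 wood [(5013.0, 229.5, 141.2, 187.0, 91.0, 80.0, 111.0), (272.0, 231.5, 212.2, 222.0, 203.0, 19.0, 20.0), (4310.0, 249.7, 293.0, 209.0, 219.0, 76.0, 139.0)]
w1 brass [(780.0, 252.9, 328.2, 239.0, 311.0, 28.0, 35.0)]
w1 green [(785.0, 356.8, 110.9, 323.0, 101.0, 69.0, 30.0), (692.0, 359.4, 157.8, 327.0, 143.0, 66.0, 24.0), (709.0, 370.1, 179.2, 339.0, 170.0, 64.0, 27.0), (650.0, 371.0, 221.9, 341.0, 209.0, 62.0, 23.0), (594.0, 366.2, 237.6, 336.0, 230.0, 61.0, 25.0), (349.0, 355.9, 277.2, 337.0, 265.0, 43.0, 19.0), (335.0, 361.4, 294.4, 345.0, 288.0, 34.0, 22.0), (346.0, 364.5, 329.3, 345.0, 319.0, 47.0, 16.0)]
w2 white [(1684.0, 365.3, 41.9, 344.0, 18.0, 44.0, 49.0), (1393.0, 378.4, 119.0, 358.0, 98.0, 42.0, 43.0), (1176.0, 372.3, 184.3, 353.0, 166.0, 39.0, 38.0), (968.0, 379.2, 246.7, 361.0, 230.0, 37.0, 34.0)]
w2 wood [(5903.0, 224.8, 53.0, 180.0, 0.0, 86.0, 119.0), (328.0, 228.0, 130.1, 218.0, 118.0, 19.0, 25.0), (5573.0, 246.8, 223.8, 204.0, 141.0, 80.0, 158.0)]
w2 brass [(775.0, 250.5, 261.6, 235.0, 245.0, 31.0, 34.0)]
w2 green [(1034.0, 363.4, 15.0, 327.0, 4.0, 75.0, 35.0), (912.0, 365.5, 69.4, 330.0, 51.0, 71.0, 30.0), (848.0, 376.8, 94.7, 343.0, 85.0, 70.0, 31.0), (743.0, 377.6, 142.9, 345.0, 128.0, 67.0, 25.0), (737.0, 370.9, 161.8, 339.0, 153.0, 66.0, 28.0), (623.0, 371.0, 205.2, 340.0, 192.0, 64.0, 22.0), (637.0, 378.6, 226.0, 348.0, 218.0, 63.0, 25.0), (276.0, 362.7, 266.0, 348.0, 254.0, 33.0, 19.0), (115.0, 399.7, 261.3, 389.0, 254.0, 20.0, 13.0)]
```

View pics/w2c.png

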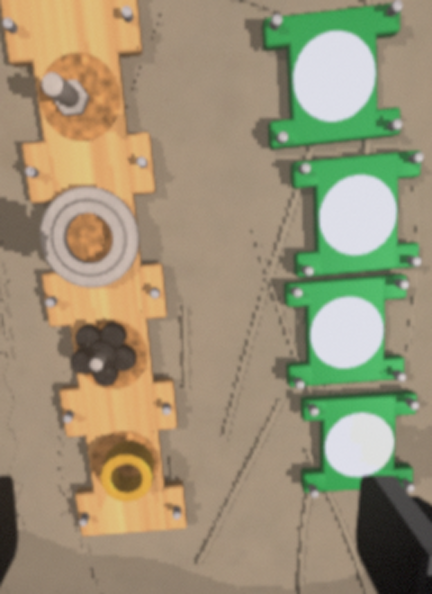

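The crop (scale 1.8, column offset 180) shows the bolt tip at (56,84), flange centre (88,237), knob stem tip (97,363) and collar top centre (127,477). I'll read the same features from view 1.

```bash
python3 - <<'E'
from h import *
im=cv2.imread('pics/w1.png')
cv2.imwrite('pics/w1c.png',cv2.resize(im[85:365,180:300],None,fx=2.1,fy=2.1,interpolation=cv2.INTER_CUBIC))
c=manip.calibration('wrist')
Ws=[np.load(f'w{k}.npy')@c['tool_from_camera'] for k in(1,2)]
for a,b in zip([(359,134.6),(371.8,201.1),(366.3,257.8)],[(365.3,41.9),(378.4,119),(372.3,184.3)]):
    print(tri([ray(c,Ws[0],a),ray(c,Ws[1],b)]))
for b in [(365.3,41.9),(378.4,119),(372.3,184.3),(379.2,246.7)]:print(onz(c,Ws[1],b,.012))
E
```

```text
(array([0.5883, 0.1808, 0.0122]), [np.float64(9.327957051305048e-05), np.float64(9.32795705128986e-05)])
(array([0.6092, 0.1011, 0.0124]), [np.float64(0.00011087197751517077), np.float64(0.00011087197751505285)])
(array([0.6082, 0.025 , 0.012 ]), [np.float64(0.00010091013959574244), np.float64(0.00010091013959567488)])
[0.5883 0.1809 0.012 ]
[0.6092 0.1011 0.012 ]
[0.6084 0.025  0.012 ]
[ 0.6238 -0.0565  0.012 ]
```

View pics/w1c.png

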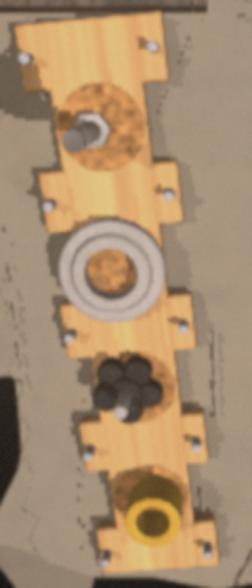

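View 1 crop (scale 2.1, offset (180,85)) shows the bolt tip at (73,139), flange (112,270), knob tip (121,411) and collar top (153,522). The strip pins run from (25,58) to (106,560) on the left and (152,46) to (208,549) on the right.

```bash
python3 - <<'E'
from h import *
c=manip.calibration('wrist')
Ws=[np.load(f'w{k}.npy')@c['tool_from_camera'] for k in(1,2)]
f1=lambda u,v:(u/2.1+180-.25,v/2.1+85-.25); f2=lambda u,v:(u/1.8+180-.25,v/1.8-.25)
P={}
for n,a,b,z in[('bolt',(73,139),(56,84),.062),('flange',(112,270),(88,237),.024),('knob',(121,411),(97,363),.050),('collar',(153,522),(127,477),.038)]:
    print(n,tri([ray(c,Ws[0],f1(*a)),ray(c,Ws[1],f2(*b))]),onz(c,Ws[0],f1(*a),z),onz(c,Ws[1],f2(*b),z))
L=np.array([onz(c,Ws[0],f1(*p),.022)[:2] for p in[(25,58),(49,206),(70,338),(89,452),(106,560)]])
Rr=np.array([onz(c,Ws[0],f1(*p),.022)[:2] for p in[(152,46),(168,196),(184,326),(196,441),(208,549)]])
C=(L+Rr)/2;print(C);d=C[0]-C[-1];print('yaw deg',np.degrees(np.arctan2(-d[0],d[1])),np.linalg.norm(d))
print('bays',(C[:-1]+C[1:])/2)
# stand yaw: from pins in w2 crop
S=[[(277,19),(397,6),(283,136),(397,124)],[(306,167),(419,157),(309,270),(417,261)],[(298,292),(404,284),(300,384),(403,377)],[(314,411),(414,404)]]
for s in S:
    q=np.array([onz(c,Ws[1],f2(*p),.022)[:2] for p in s]);e=q[1]-q[0];print(q.mean(0),np.degrees(np.arctan2(e[1],e[0])),np.linalg.norm(e))
E
```

```text
bolt (array([0.4304, 0.167 , 0.0592]), [np.float64(0.0009383087174272947), np.float64(0.0009383087174273881)]) [0.4301 0.1672 0.062 ] [0.4319 0.1664 0.062 ]
flange (array([0.4383, 0.0871, 0.0172]), [np.float64(0.0004937102665000976), np.float64(0.0004937102665001005)]) [0.4399 0.0891 0.024 ] [0.4389 0.0873 0.024 ]
knob (array([0.4453, 0.0129, 0.0494]), [np.float64(7.840794528339921e-05), np.float64(7.840794528357214e-05)]) [0.4455 0.0132 0.05  ] [0.4453 0.013  0.05  ]
collar (array([ 0.4605, -0.0691,  0.0392]), [np.float64(8.968042408542344e-05), np.float64(8.968042408537273e-05)]) [ 0.4602 -0.07    0.038 ] [ 0.4604 -0.0697  0.038 ]
[[ 0.4325  0.2085]
 [ 0.4393  0.1289]
 [ 0.4466  0.0501]
 [ 0.4534 -0.0268]
 [ 0.4603 -0.1073]]
yaw deg 5.032463475285874 0.317055236431408
bays [[ 0.4359  0.1687]
 [ 0.443   0.0895]
 [ 0.45    0.0117]
 [ 0.4568 -0.067 ]]
[0.5884 0.1804] 5.6461457625588976 0.06787237383737459
[0.6095 0.101 ] 4.934492023341993 0.06819617242112595
[0.6087 0.0249] 4.459361012311129 0.06790112350950682
[ 0.6215 -0.0252] 4.374939715303583 0.06796403946251427
```

Converted, 0.137 m / 0.75 = 0.1827, -0.069 m / 0.75 = -0.092, -0.088 rad / 3.1416 = -0.028.

Request:
jog_arm(deltas="0 0 -0.0127 0.0667 -0.0333 0.04 0.6;0 0 -0.028 0.1333 -0.0667 0.0933 0.5;0 0 -0.028 0.1827 -0.092 0.1333 0.5;0 0 -0.028 0.1827 -0.092 0.1333 0.5;0 0 -0.028 0.1827 -0.092 0.1333 0.5;0 0 -0.028 0.1827 -0.092 0.1333 0.5;0 0 -0.028 0.1827 -0.092 0.1333 0.5", force=40)

```text
clock: 3.88
position: [0.4316, 0.1668, 0.1518]
ee_rot: [0.676, 0.737, 0.0, 0.0]
ft_force: [-0.2, 0.1, -0.3]
grip_width: 0.5
grasp_force: 0.0
```

```bash
cat >> h.py <<'E'
def go(xyz,yaw=5.0):
    T=pose();a=np.radians(yaw);Rt=np.array([[-np.sin(a),np.cos(a),0],[np.cos(a),np.sin(a),0],[0,0,-1]]).T
    print('d',T[:3,:3].T@(np.array(xyz)-T[:3,3]),'rv',R.from_matrix(T[:3,:3].T@Rt).as_rotvec())
E
python3 -c "
from h import *
go([.4308,.1668,.03]);cv2.imwrite('pics/w3.png',manip.camera('wrist'))"
```

```text
d [ 0.0001 -0.0009  0.1218] rv [ 0.0008  0.     -0.0008]
```

View pics/w3.png

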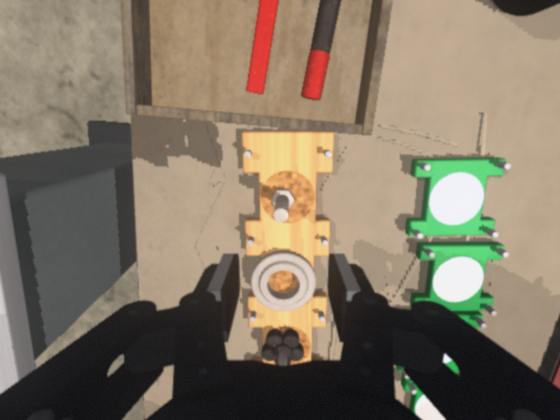

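The bolt stands under the tool axis: tip at (282,213), in line with the finger midline at column 283. Next I descend and grip.

Request:
jog_arm(deltas="0 0 0 0 -0.0013 0.0667 0.5;0 0 0 0 -0.0013 0.12 0.5;0 0 0 0 -0.0013 0.1467 0.5;0 0 0 0 -0.0013 0.1627 0.5;0 0 0 0 -0.0013 0.1627 0.5;0 0 0 0 -0.0013 0.1627 0;0 0 0 0 -0.0013 0.1627 0;0 0 0 0 -0.0013 0.1627 0;0 0 0 0 -0.0013 0.1627 0;0 0 0 0 -0.0013 0.1627 0;0 0 0 0 -0.0013 0.1627 0", force=40)

```text
clock: 5.3
position: [0.4307, 0.1674, 0.0302]
ee_rot: [0.675, 0.737, 0.001, 0.001]
ft_force: [-0.7, -1.5, 6.8]
grip_width: 0.124
grasp_force: 39.1
```

```bash
python3 -c "
from h import *
go([.5883,.1809,.032])"
```

```text
d [-0.0004  0.1582 -0.0015] rv [0.0017 0.0002 0.0006]
```

Converted, 0.158 m / 0.75 = 0.2107, -0.05 m / 0.75 = -0.0667.

Request:
jog_arm(deltas="0 0 0 0 0 -0.0333 0;0 0 0 0 0 -0.0667 0;0 0 0 0 0.0533 -0.0667 0;0 0 0 0 0.1067 -0.0667 0;0 0 0 0 0.16 -0.0667 0;0 0 0 0 0.1933 -0.0667 0;0 0 0 0 0.2107 -0.0667 0;0 0 0 0 0.2107 -0.0667 0;0 0 0 0 0.2107 -0.0667 0;0 0 0 0 0.2107 -0.0667 0")

```text
clock: 6.55
position: [0.5867, 0.1811, 0.0795]
ee_rot: [0.675, 0.738, -0.0, 0.0]
ft_force: [-0.1, -0.6, -0.4]
grip_width: 0.12
grasp_force: 39.2
```

```bash
python3 -c "
from h import *
go([.5883,.1813,.0305]);cv2.imwrite('pics/w4.png',manip.camera('wrist'))"
```

```text
d [0.     0.0017 0.049 ] rv [0.     0.0005 0.0012]
```

View pics/w4.png

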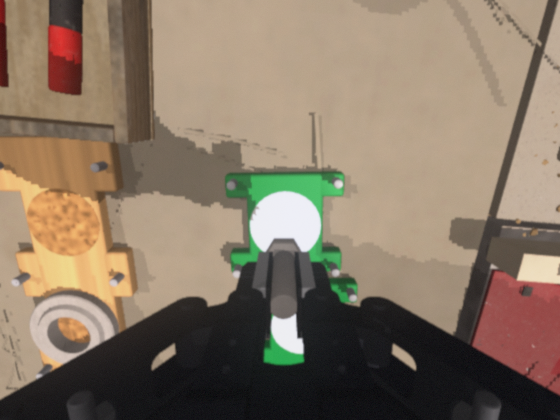

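The bolt hangs upright in the fingers, and the stand disc at (286,222) lies under it at the height of the view. I'll lower it, release and rise.

Converted, 0.049 m / 0.75 = 0.0653, 0.046 m / 0.75 = 0.0613.

Request:
jog_arm(deltas="0 0 0 0 0.0027 0.0333 0;0 0 0 0 0.0027 0.0533 0;0 0 0 0 0.0027 0.0613 0;0 0 0 0 0.0027 0.0653 0;0 0 0 0 0.0027 0.0653 0")

```text
clock: 7.22
position: [0.5896, 0.1815, 0.0308]
ee_rot: [0.675, 0.738, 0.0, 0.0]
ft_force: [0.6, -0.2, -0.5]
grip_width: 0.12
grasp_force: 39.3
```

Request:
jog_arm(deltas="0 0 0 0 0 0 0.3;0 0 0 0 0 0 0.5;0 0 0 0 0 0 0.5;0 0 0 0 0 0 0.5;0 0 0 0 0 -0.04 0.5;0 0 0 0 0 -0.1067 0.6;0 0 0 0 0 -0.1467 0.8;0 0 0 -0.0533 -0.0533 -0.1467 1;0 0 0 -0.1067 -0.1067 -0.1467 1;0 0 0 -0.1067 -0.16 -0.1467 1;0 0 0 -0.1067 -0.208 -0.1467 1;0 0 0 -0.1067 -0.208 -0.1467 1;0 0 0 -0.1067 -0.208 -0.1467 1;0 0 0 -0.1067 -0.208 -0.1467 1")

```text
clock: 8.98
position: [0.4416, 0.0882, 0.1404]
ee_rot: [0.675, 0.738, 0.0, -0.0]
ft_force: [-0.3, 0.2, -0.6]
grip_width: 0.999
grasp_force: 0.0
```

```bash
python3 -c "
from h import *
go([.4395,.088,.002]);T=pose();np.save('w5.npy',T);cv2.imwrite('pics/w5.png',manip.camera('wrist'))"
```

```text
d [-0.0001 -0.0022  0.1384] rv [ 0.0003 -0.0008  0.0009]
```

View pics/w5.png

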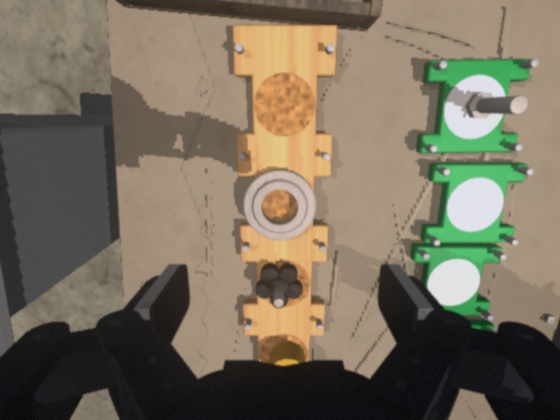

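The bolt stands upright on its stand, head (477,105) on disc centre (475,107). The flange ring is centred at (280,205).

```bash
python3 -c "
from h import *
T=np.load('w5.npy');c,W=cam('wrist',T)
print(onz(c,W,(280,205),.024), onz(c,W,(283,104),.012), onz(c,W,(477,105),.015), onz(c,W,(475,107),.012))"
```

```text
[0.4391 0.0886 0.024 ] [0.4345 0.1693 0.012 ] [0.5883 0.1822 0.015 ] [0.5888 0.1808 0.012 ]
```

Converted, 0.138 m / 0.75 = 0.184, -0.0025 m / 0.75 = -0.0033.

Request:
jog_arm(deltas="0 0 0 0 -0.0033 0.0667 1;0 0 0 0 -0.0033 0.12 1;0 0 0 0 -0.0033 0.1533 1;0 0 0 0 -0.0033 0.1733 1;0 0 0 0 -0.0033 0.184 1;0 0 0 0 -0.0033 0.184 1;0 0 0 0 -0.0033 0.184 0.6;0 0 0 0 -0.0033 0.184 0.5;0 0 0 0 -0.0033 0.184 0.5;0 0 0 0 -0.0033 0.184 0.5;0 0 0 0 -0.0033 0.184 0.5", force=60)

```text
clock: 10.4
position: [0.4392, 0.0878, 0.0035]
ee_rot: [0.675, 0.737, 0.0, 0.001]
ft_force: [-3.7, 0.2, 11.1]
grip_width: 0.684
grasp_force: 61.6
```

Request:
jog_arm(deltas="0 0 0 0 0 0 0.5;0 0 0 0 0 -0.0267 0.5;0 0 0 0 0 -0.0667 0.5;0 0 0 0 0 -0.0667 0.5;0 0 0 0 0 -0.0667 0.5")

```text
clock: 11.02
position: [0.4382, 0.0873, 0.0519]
ee_rot: [0.675, 0.737, -0.0, 0.0]
ft_force: [0.3, 0.3, -3.1]
grip_width: 0.685
grasp_force: 65.7
```

```bash
python3 -c "
from h import *
go([.6092,.1011,.002]);T=pose();np.save('w6.npy',T);cv2.imwrite('pics/w6.png',manip.camera('wrist'))"
```

```text
d [-0.0012  0.1716  0.0498] rv [-0.0001  0.0007  0.0003]
```

View pics/w6.png

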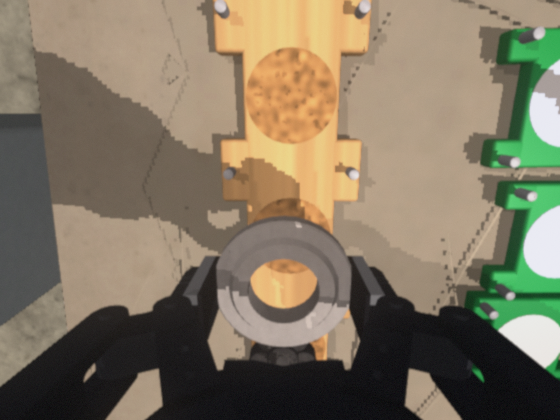

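The flange is held level, ring centred at (284,283) between the fingers. I'll check its offset from the TCP and carry it across.

Converted, 0.1716 m / 0.75 = 0.2288, 0.15 m / 0.75 = 0.2.

```bash
python3 -c "
from h import *
T=np.load('w6.npy');c,W=cam('wrist',T)
print(onz(c,W,(284,283),.0724)-T[:3,3])"
```

```text
[0.0001 0.0035 0.0205]
```

Request:
jog_arm(deltas="0 0 0 0 0.0533 0 0.5;0 0 0 0 0.1067 0 0.5;0 0 0 0 0.16 0 0.5;0 0 0 0 0.2 0 0.5;0 0 0 -0.0013 0.2288 0 0.5;0 0 0 -0.0013 0.2288 0 0.5;0 0 0 -0.0013 0.2288 0 0.5;0 0 0 -0.0013 0.2288 0.0267 0.5;0 0 0 -0.0013 0.2288 0.0467 0.5;0 0 0 -0.0013 0.2288 0.0587 0.5;0 0 0 -0.0013 0.2288 0.0587 0.5;0 0 0 -0.0013 0.2288 0.0587 0.5")

```text
clock: 12.58
position: [0.6098, 0.102, 0.0087]
ee_rot: [0.675, 0.738, 0.0, 0.0]
ft_force: [0.6, -0.5, -2.1]
grip_width: 0.689
grasp_force: 65.7
```

```bash
python3 -c "
from h import *
go([.6092,.1011,.0035])"
```

```text
d [-0.0008 -0.0006  0.0052] rv [ 0.0007 -0.0001  0.0008]
```

Converted, 0.005 m / 0.75 = 0.0067, -0.003 m / 0.75 = -0.004.

Request:
jog_arm(deltas="0 0 0 -0.0027 -0.0008 0.004 0.5;0 0 0 -0.004 -0.0008 0.0067 0.5;0 0 0 -0.004 -0.0008 0.0067 0.5;0 0 0 -0.004 -0.0008 0.0067 0.5")

```text
clock: 13.08
position: [0.6093, 0.0987, 0.0037]
ee_rot: [0.675, 0.737, 0.0, 0.0]
ft_force: [-2.3, -1.1, 5.0]
grip_width: 0.684
grasp_force: 66.3
```

Request:
jog_arm(deltas="0 0 0 0 0 0 0.8;0 0 0 0 0 0 1;0 0 0 0 0 0 1;0 0 0 0 0 0 1;0 0 0 0 0 -0.0267 1;0 0 0 0 0 -0.08 1;0 0 0 0 0 -0.1333 0.8;0 0 0 0 0 -0.1733 0.6;0 0 0 -0.0533 -0.0533 -0.1733 0.5;0 0 0 -0.1067 -0.1067 -0.1733 0.4;0 0 0 -0.1067 -0.16 -0.1733 0.4;0 0 0 -0.1067 -0.2067 -0.1733 0.4;0 0 0 -0.1067 -0.2107 -0.1733 0.4;0 0 0 -0.1067 -0.2107 -0.1733 0.4;0 0 0 -0.1067 -0.2107 -0.1733 0.4")

```text
clock: 14.95
position: [0.4597, 0.0056, 0.1338]
ee_rot: [0.675, 0.738, 0.001, 0.0]
ft_force: [-0.3, -0.4, -0.4]
grip_width: 0.402
grasp_force: 0.0
```

```bash
python3 -c "
from h import *
go([.4454,.013,.033]);T=pose();np.save('w7.npy',T);cv2.imwrite('pics/w7.png',manip.camera('wrist'))"
```

```text
d [ 0.0086 -0.0137  0.1008] rv [ 0.001  -0.0004  0.0012]
```

View pics/w7.png

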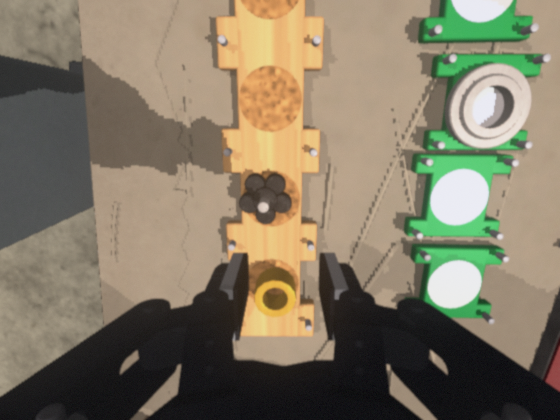

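The flange is on its stand, centred at (489,106). The knob stem tip is at (264,208) and the collar top at (275,297). The free discs are at (460,197) and (454,284).

```bash
python3 -c "
from h import *
T=np.load('w7.npy');c,W=cam('wrist',T);m=masks(cv2.imread('pics/w7.png'))
print(onz(c,W,(489,106),.024),onz(c,W,(264,208),.05),onz(c,W,(275,297),.038))
for b in blobs(m['white'],300):print(b[:3],onz(c,W,b[1:3],.012))"
```

```text
[0.6067 0.0983 0.024 ] [0.4453 0.0115 0.05  ] [ 0.4597 -0.0687  0.038 ]
(np.int32(958), np.float64(480.4), np.float64(8.6)) [0.5897 0.1647 0.012 ]
(np.int32(3405), np.float64(490.4), np.float64(106.5)) [0.6152 0.0991 0.012 ]
(np.int32(2549), np.float64(459.1), np.float64(196.7)) [0.6084 0.0253 0.012 ]
(np.int32(1964), np.float64(454.3), np.float64(283.8)) [ 0.624  -0.0563  0.012 ]
```

Converted, 0.101 m / 0.75 = 0.1347, 0.05 m / 0.75 = 0.0667.

Request:
jog_arm(deltas="0 0 0 0.0107 -0.0184 0.0267 0.4;0 0 0 0.0107 -0.0184 0.0667 0.4;0 0 0 0.0107 -0.0184 0.1067 0.4;0 0 0 0.0107 -0.0184 0.1267 0.4;0 0 0 0.0107 -0.0184 0.1347 0.4;0 0 0 0.0107 -0.0184 0.1347 0.4;0 0 0 0.0107 -0.0184 0.1347 0.2;0 0 0 0.0107 -0.0184 0.1347 0;0 0 0 0.0107 -0.0184 0.1347 0;0 0 0 0.0107 -0.0184 0.1347 0;0 0 0 0.0107 -0.0184 0.1347 0", force=40)

```text
clock: 16.38
position: [0.4449, 0.0118, 0.0329]
ee_rot: [0.675, 0.737, 0.0, 0.001]
ft_force: [-0.7, -0.8, 6.5]
grip_width: 0.065
grasp_force: 39.5
```

Request:
jog_arm(deltas="0 0 0 0 0 0 0;0 0 0 0 0 -0.0267 0;0 0 0 0 0 -0.0667 0;0 0 0 0 0 -0.0667 0;0 0 0 0 0 -0.0667 0")

```text
clock: 17.0
position: [0.444, 0.0117, 0.0818]
ee_rot: [0.675, 0.737, -0.0, -0.0]
ft_force: [0.0, -0.5, -1.2]
grip_width: 0.068
grasp_force: 39.1
```

```bash
python3 -c "
from h import *
go([.6083,.025,.033])"
```

```text
d [-0.0011  0.1649  0.0487] rv [-0.0005  0.0004  0.0005]
```

Converted, 0.165 m / 0.75 = 0.22, -0.001 m / 0.75 = -0.0013.

Request:
jog_arm(deltas="0 0 0 0 0.0533 0 0;0 0 0 0 0.1067 0 0;0 0 0 0 0.16 0 0;0 0 0 0 0.2 0 0;0 0 0 -0.0013 0.22 0 0;0 0 0 -0.0013 0.22 0 0;0 0 0 -0.0013 0.22 0 0;0 0 0 -0.0013 0.22 0.0267 0;0 0 0 -0.0013 0.22 0.0467 0;0 0 0 -0.0013 0.22 0.0587 0;0 0 0 -0.0013 0.22 0.0587 0;0 0 0 -0.0013 0.22 0.0587 0")

```text
clock: 18.5
position: [0.6091, 0.0255, 0.0387]
ee_rot: [0.675, 0.738, 0.0, 0.0]
ft_force: [0.3, -0.1, -1.2]
grip_width: 0.072
grasp_force: 39.1
```

```bash
python3 -c "
from h import *
go([.6082,.0253,.0329]);cv2.imwrite('pics/w8.png',manip.camera('wrist'))"
```

```text
d [-0.0002 -0.0009  0.0058] rv [0.0006 0.     0.0008]
```

View pics/w8.png

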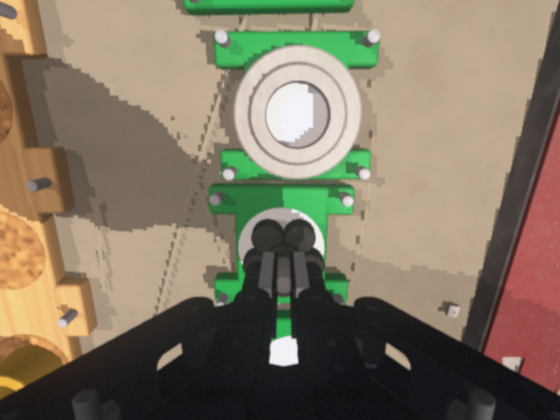

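The flange lies centred among its stand's four pins, at (298,112). The knob hangs upright over its disc at (283,245). I'll lower it, release and go over the collar.

Converted, 0.0055 m / 0.75 = 0.0073, 0.003 m / 0.75 = 0.004.

Request:
jog_arm(deltas="0 0 0 0 -0.0013 0.004 0;0 0 0 0 -0.0013 0.0073 0;0 0 0 0 -0.0013 0.0073 0;0 0 0 0 -0.0013 0.0073 0")

```text
clock: 19.05
position: [0.6079, 0.0253, 0.033]
ee_rot: [0.675, 0.737, -0.0, 0.0]
ft_force: [-2.5, -1.0, 4.1]
grip_width: 0.068
grasp_force: 39.5
```

Request:
jog_arm(deltas="0 0 0 0 0 0 0.2;0 0 0 0 0 0 0.4;0 0 0 0 0 0 0.4;0 0 0 0 0 0 0.4;0 0 0 0 0 -0.04 0.4;0 0 0 0 0 -0.0933 0.5;0 0 0 0 0 -0.1333 0.7;0 0 0 -0.0533 -0.0533 -0.1333 0.8;0 0 0 -0.1067 -0.1067 -0.1333 0.8;0 0 0 -0.1067 -0.16 -0.1333 0.8;0 0 0 -0.1067 -0.208 -0.1333 0.8;0 0 0 -0.1067 -0.208 -0.1333 0.8;0 0 0 -0.1067 -0.208 -0.1333 0.8;0 0 0 -0.1067 -0.208 -0.1333 0.8")

```text
clock: 20.8
position: [0.4603, -0.0676, 0.133]
ee_rot: [0.675, 0.738, 0.0, 0.0]
ft_force: [-0.2, -1.0, -0.4]
grip_width: 0.801
grasp_force: 0.0
```

```bash
python3 -c "
from h import *
go([.4603,-.0692,.018]);T=pose();np.save('w9.npy',T);cv2.imwrite('pics/w9.png',manip.camera('wrist'))"
```

```text
d [-0.0016 -0.0002  0.115 ] rv [ 0.0008 -0.0006  0.0015]
```

View pics/w9.png

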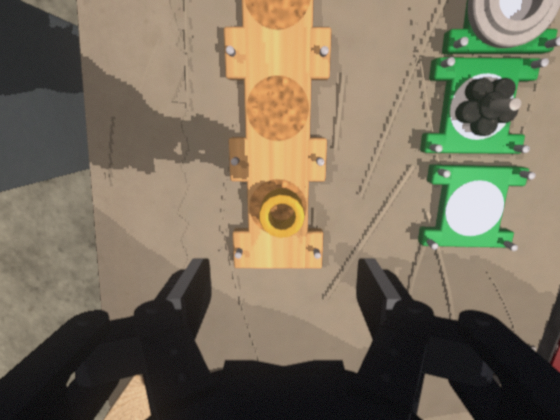

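The knob stands upright on its disc at (485,107). The collar top is at (282,215), aligned with the fingers, and its disc is at (475,209).

Converted, 0.115 m / 0.75 = 0.1533, 0.11 m / 0.75 = 0.1467.

```bash
python3 -c "
from h import *
T=np.load('w9.npy');c,W=cam('wrist',T);print(onz(c,W,(282,215),.038),onz(c,W,(475,209),.012))"
```

```text
[ 0.4598 -0.0693  0.038 ] [ 0.6246 -0.0571  0.012 ]
```

Request:
jog_arm(deltas="0 0 0 -0.0021 0 0.0667 0.8;0 0 0 -0.0021 0 0.1067 0.8;0 0 0 -0.0021 0 0.1333 0.8;0 0 0 -0.0021 0 0.1467 0.8;0 0 0 -0.0021 0 0.1533 0.8;0 0 0 -0.0021 0 0.1533 0.8;0 0 0 -0.0021 0 0.1533 0.5;0 0 0 -0.0021 0 0.1533 0.2;0 0 0 -0.0021 0 0.1533 0.2;0 0 0 -0.0021 0 0.1533 0.2;0 0 0 -0.0021 0 0.1533 0.2", force=40)

```text
clock: 22.22
position: [0.46, -0.0698, 0.0185]
ee_rot: [0.675, 0.737, 0.0, 0.001]
ft_force: [-1.5, 0.2, 6.1]
grip_width: 0.394
grasp_force: 39.9
```

Request:
jog_arm(deltas="0 0 0 0 0 0 0.2;0 0 0 0 0 -0.0267 0.2;0 0 0 0 0 -0.0667 0.2;0 0 0 0 0 -0.0667 0.2;0 0 0 0 0 -0.0667 0.2")

```text
clock: 22.85
position: [0.4592, -0.0699, 0.0673]
ee_rot: [0.675, 0.737, -0.0, 0.0]
ft_force: [-0.2, 1.3, -2.1]
grip_width: 0.395
grasp_force: 40.4
```

```bash
python3 -c "
from h import *
go([.6239,-.0564,.018])"
```

```text
d [-0.001   0.1653  0.0493] rv [-0.0004  0.0004  0.0004]
```

Converted, 0.165 m / 0.75 = 0.22, 0.15 m / 0.75 = 0.2.

Request:
jog_arm(deltas="0 0 0 0 0.0533 0 0.2;0 0 0 0 0.1067 0 0.2;0 0 0 0 0.16 0 0.2;0 0 0 0 0.2 0 0.2;0 0 0 -0.0013 0.22 0 0.2;0 0 0 -0.0013 0.22 0 0.2;0 0 0 -0.0013 0.22 0 0.2;0 0 0 -0.0013 0.22 0.0267 0.2;0 0 0 -0.0013 0.22 0.0467 0.2;0 0 0 -0.0013 0.22 0.0587 0.2;0 0 0 -0.0013 0.22 0.0587 0.2;0 0 0 -0.0013 0.22 0.0587 0.2")

```text
clock: 24.35
position: [0.6243, -0.056, 0.0242]
ee_rot: [0.675, 0.738, 0.0, 0.0]
ft_force: [0.7, 0.4, -0.5]
grip_width: 0.399
grasp_force: 40.4
```

```bash
python3 -c "
from h import *
go([.6239,-.0568,.0183]);cv2.imwrite('pics/w10.png',manip.camera('wrist'))"
```

```text
d [-0.0007 -0.0005  0.0059] rv [0.0007 0.0001 0.0008]
```

View pics/w10.png

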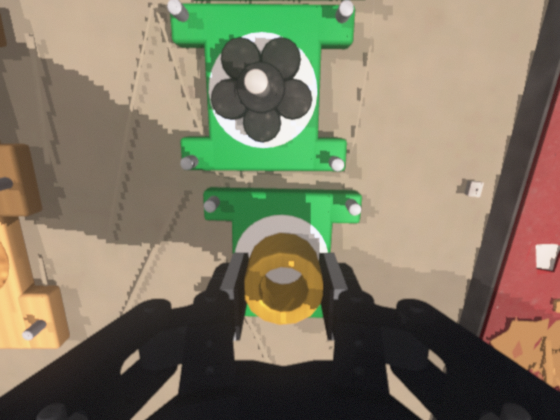

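The knob stands upright in the middle of its disc, at (262,90). The collar is held upright just above its disc, at (283,280). I'll lower it, release, rise and look once more.

Converted, 0.0057 m / 0.75 = 0.0076, 0.003 m / 0.75 = 0.004.

Request:
jog_arm(deltas="0 0 0 -0.0009 -0.0007 0.004 0.2;0 0 0 -0.0009 -0.0007 0.0076 0.2;0 0 0 -0.0009 -0.0007 0.0076 0.2;0 0 0 -0.0009 -0.0007 0.0076 0.2")

```text
clock: 24.9
position: [0.6237, -0.0571, 0.0186]
ee_rot: [0.675, 0.737, -0.0, 0.0]
ft_force: [-2.8, -0.9, 5.0]
grip_width: 0.397
grasp_force: 41.2
```

Request:
jog_arm(deltas="0 0 0 0 0 0 0.6;0 0 0 0 0 0 0.8;0 0 0 0 0 0 0.8;0 0 0 0 0 0 0.8;0 0 0 0 0 -0.04 0.8;0 0 0 0 0 -0.1067 0.8;0 0 0 0 0 -0.1733 0.8;0 0 0 0 0 -0.24 0.8;0 0 0 0.04 -0.0667 -0.2933 0.8;0 0 0 0.1067 -0.12 -0.2933 0.8;0 0 0 0.1333 -0.12 -0.2933 0.8;0 0 0 0.1333 -0.12 -0.2933 0.8;0 0 0 0.1333 -0.12 -0.2933 0.8;0 0 0 0.1333 -0.12 -0.2933 0.8")

```text
clock: 26.65
position: [0.5255, 0.0338, 0.2378]
ee_rot: [0.676, 0.737, -0.0, -0.0]
ft_force: [-0.5, -0.7, -0.6]
grip_width: 0.803
grasp_force: 0.0
```

```bash
python3 -c "
from h import *
T=pose();np.save('w11.npy',T);im=manip.camera('wrist');cv2.imwrite('pics/w11.png',im);cv2.imwrite('pics/w11c.png',cv2.resize(im[:330,250:470],None,fx=1.8,fy=1.8))"
```

View pics/w11c.png

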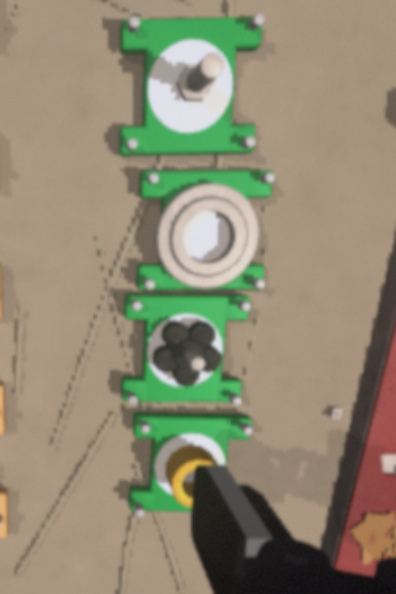

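All four parts stand upright: bolt tip (211,68), flange (208,236), knob tip (199,363), collar top (194,482). I'll check their offsets from the disc centres.

```bash
python3 -c "
from h import *
T=np.load('w11.npy');c,W=cam('wrist',T)
for n,p,z,s in[('bolt',(211,68),.062,(.5883,.1809)),('flange',(208,236),.024,(.6092,.1011)),('knob',(199,363),.05,(.6083,.025)),('collar',(194,482),.038,(.6239,-.0565))]:
    print(n,onz(c,W,(p[0]/1.8+249.8,p[1]/1.8-.2),z)[:2]-s)"
```

```text
bolt [-0.0002 -0.0016]
flange [-0.0001 -0.0028]
knob [0.0005 0.0011]
collar [-0.0027  0.0001]
```

All are within 3 mm, so I'm handing in.

```bash
python3 -c "
from workcell import manip
print(manip.hand_in())"
```

```text
the job is handed in; nothing more can be done
None
```

All four parts stand upright on the stands straight across from their bays, each within about 3 mm of the middle by the last wrist picture. The arm never worked near the tub or the oil can, and the job was handed in at about 27 s; the hand-in returned no verdict.

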